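# Load the press jigs from the blank magazine

## Task

Fill the two empty press jigs with photo-block blanks from the bottom of the magazine: push the feed slide fully forward by its red handle to bring the bottom blank out onto the tray, draw the slide back home so that the stack drops, and lay the blank flat in an empty jig. Do this for one blank and then for the next, never drawing a blank out of the top. Finish with the slide home and the other two blanks down in the magazine, and leave the printed block and everything else on the table where it is.

Things in the scene. Friction and masses are not known exactly. Their poses are not given: they have to be found in the camera images.
- magazine: grey and aluminium gravity magazine, fixed: upright chute 82 x 71 mm, 100 mm high, open on top, with 4 blanks lying on one another, their 70 mm side along x. Origin on the table, centre of the chute; +x points to the red handle, z up. Base plate from x -130 to +170 mm, 78 wide; its top, 10 mm above the table, carries the blanks. Slot 20 mm high for one blank under the front (-x) wall
- tray (a point): where the centre of the underside of a fed-out blank lies after a full stroke (blank's x along the magazine's): on the outfeed tray in front of the chute, magazine x = -88, y = 0, z = 10 mm, 47 mm from the chute wall. Tray rails along both sides (inner faces 64 mm apart) and end lip (38 mm beyond the point) are 5 mm high
- feeder (a joint): feed slide of the magazine, m: 0 = drawn back home (as at the start), 0.094 = fully forward (end stop); it moves along the magazine's -x, pushes the bottom blank out from about 0.005 on, stays where it is left, 2 N of friction. While it is forward its blade, 13.5 mm high, carries the stack; only when it is back at 0 has the stack dropped
- feeder_grip (a point): centre of the red handle block of the feed slide, 108 mm above the table; the block is 30 mm (magazine x) x 24 mm (magazine y) x 34 mm high, free on all sides, on a 14 mm post, at magazine x = 157, y = 0 mm when the slide is home; it travels with the slide
- blank1: photo-block blank, hardboard with a white coated top, 70 (its x) x 60 (its y) x 16 mm thick, about 70 g, origin at the centre of its underside; the bottom one of the stack at the start: first to come out
- blank2: photo-block blank, hardboard with a white coated top, 70 (its x) x 60 (its y) x 16 mm thick, about 70 g, origin at the centre of its underside; the second from the bottom at the start: second to come out
- blank3: photo-block blank, hardboard with a white coated top, 70 (its x) x 60 (its y) x 16 mm thick, about 70 g, origin at the centre of its underside; the third from the bottom at the start; stays in the magazine
- blank4: photo-block blank, hardboard with a white coated top, 70 (its x) x 60 (its y) x 16 mm thick, about 70 g, origin at the centre of its underside; the top one at the start; stays in the magazine
- jig_a: press jig fixed to the table: dark steel plate 90 (x) x 80 (y) x 4 mm with an orange rim 5 mm thick round a pocket 75 (x) x 65 (y) mm; pocket floor 4 mm, rim top 10 mm above the table; origin at the centre of its underside; a block's 70 mm side goes along the jig's x, either way round. This one already holds the printed block
- jig_b: press jig fixed to the table: dark steel plate 90 (x) x 80 (y) x 4 mm with an orange rim 5 mm thick round a pocket 75 (x) x 65 (y) mm; pocket floor 4 mm, rim top 10 mm above the table; origin at the centre of its underside; a block's 70 mm side goes along the jig's x, either way round. Empty at the start
- jig_c: press jig fixed to the table: dark steel plate 90 (x) x 80 (y) x 4 mm with an orange rim 5 mm thick round a pocket 75 (x) x 65 (y) mm; pocket floor 4 mm, rim top 10 mm above the table; origin at the centre of its underside; a block's 70 mm side goes along the jig's x, either way round. Empty at the start
- printed: finished photo block of the same size with a blue, green and yellow picture on top, lying in one of the jigs; to be left there. Origin at the centre of its underside
- mug: white mug, 82 mm wide, 95 mm high, handle on its +y side; bystander, origin at the centre of its underside
- spray: blue coating bottle with a white cap standing upright near the tray, 50 mm across, 180 mm high; bystander, origin at the centre of its underside
- tape: yellow roll of tape lying flat, 68 mm across, 25 mm high; bystander, origin at the centre of its underside
- tin: flat blue tin, 112 x 77 x 21 mm; bystander, origin at the centre of its underside
- giftbox: white gift box with red dots, 90 x 90 x 80 mm, its flap standing up to 150 mm at its +x side; bystander, origin at the centre of its underside
- screwdriver: screwdriver with a red handle, 190 mm long, lying flat; bystander
Mind the look-alikes: they are no part of the job. What is shaped like the jig_b but blue is not meant.

How it is judged:
On the way, in this order (a step that is already met when the one before it is completed fails the run):
1. the first blank has been fed out of the bottom slot onto the tray (x of blank1 in the frame of magazine between -0.11 and -0.078 m and z of blank1 in the frame of magazine below 0.016 m and not (y of blank1 in the frame of magazine above 0.02 m) and not (y of blank1 in the frame of magazine below -0.02 m)), for 0.1 s.
2. the first blank lies flat in an empty jig (((horizontal distance between blank1 and jig_b below 0.006 m and z of blank1 in the frame of jig_b between 0.001 and 0.006 m and angle between blank1's own z axis and vertical below 0.06 rad and angle between the x axis of blank1 and the x axis of jig_b, either way round below 0.15 rad) or (horizontal distance between blank1 and jig_c below 0.006 m and z of blank1 in the frame of jig_c between 0.001 and 0.006 m and angle between blank1's own z axis and vertical below 0.06 rad and angle between the x axis of blank1 and the x axis of jig_c, either way round below 0.15 rad))), for 0.1 s.
3. the second blank has been fed out of the bottom slot onto the tray (x of blank2 in the frame of magazine between -0.11 and -0.078 m and z of blank2 in the frame of magazine below 0.016 m and not (y of blank2 in the frame of magazine above 0.02 m) and not (y of blank2 in the frame of magazine below -0.02 m)), for 0.1 s.
At the end, for the whole second after the job is handed in: One of the first two blanks lies flat in each jig that was empty (centre within 6 mm, seated within 2 mm, square within 0.15 rad); the printed block lies in its jig; slide home within 6 mm; the other two blanks down in the chute (5 mm in height, 8 mm along it); all at rest ((((horizontal distance between blank1 and jig_b below 0.006 m and z of blank1 in the frame of jig_b between 0.001 and 0.006 m and angle between blank1's own z axis and vertical below 0.06 rad and angle between the x axis of blank1 and the x axis of jig_b, either way round below 0.15 rad) and (horizontal distance between blank2 and jig_c below 0.006 m and z of blank2 in the frame of jig_c between 0.001 and 0.006 m and angle between blank2's own z axis and vertical below 0.06 rad and angle between the x axis of blank2 and the x axis of jig_c, either way round below 0.15 rad)) or ((horizontal distance between blank1 and jig_c below 0.006 m and z of blank1 in the frame of jig_c between 0.001 and 0.006 m and angle between blank1's own z axis and vertical below 0.06 rad and angle between the x axis of blank1 and the x axis of jig_c, either way round below 0.15 rad) and (horizontal distance between blank2 and jig_b below 0.006 m and z of blank2 in the frame of jig_b between 0.001 and 0.006 m and angle between blank2's own z axis and vertical below 0.06 rad and angle between the x axis of blank2 and the x axis of jig_b, either way round below 0.15 rad))) and horizontal distance between printed and jig_a below 0.006 m and z of printed in the frame of jig_a between 0.001 and 0.006 m and angle between printed's own z axis and vertical below 0.06 rad and angle between the x axis of printed and the x axis of jig_a, either way round below 0.15 rad and value of joint feeder below 0.006 m and x of blank3 in the frame of magazine between -0.008 and 0.008 m and z of blank3 in the frame of magazine between 0.005 and 0.015 m and x of blank4 in the frame of magazine between -0.008 and 0.008 m and z of blank4 in the frame of magazine between 0.021 and 0.031 m and linear speed of each of blank1, blank2, blank3, blank4 below 0.02 m/s); the robot touches nothing.
It fails at once if the white mug or the bottle is moved more than 25 mm or tipped (distance of any of mug, spray from where it was at the start of the episode above 0.025 m or angle between any of mug, spray's own z axis and vertical above 0.35 rad).
It fails at once if the tape, tin, gift box or screwdriver is moved more than 25 mm (distance of any of tape, tin, giftbox, screwdriver from where it was at the start of the episode above 0.025 m).
It fails at once if the printed block is moved more than 10 mm (distance of printed from where it was at the start of the episode above 0.01 m).
It fails at once if a blank is drawn up through the top of the magazine instead of leaving at the bottom (height (world z) of blank4 above 0.075 m or height (world z) of blank3 above 0.065 m).
It also fails if it takes over 72 s, if anything falls off the work surface, if the arm or the gripper's body presses on something with over 40 N, if the wrist force passes 120 N, or if a joint passes its speed limit or range.

## Robot

A 6-joint arm with a two-finger parallel gripper is mounted at the origin on the work surface. World frame = base frame: x ahead of the robot, y to its left, z up, the work surface at z = 0. Lengths are in m, angles in rad, forces in N, time in s.
With the tool pointing down it reaches from about 0.35 to 1 m from the base axis. Payload 7.1 kg.
Tool frame: the origin (TCP) lies between the finger pads; the fingertips stand 22 mm ahead of it and the grasp point (between the pads) lies 3 mm ahead of it; z points along the fingers, y is the line along which they close (so a half turn about z gives the same grasp; the last joint's range is limited). The gripper opens to 85 mm and grips with 20 to 120 N. Pads are 22 mm wide; open, the fingers measure 114 mm over their backs; the gripper's body (76 mm by 85 mm) begins 54 mm behind the grasp point. The pads swing forward as they close: fully open they stand 13 mm farther back than shut.
Start: joints at [-1.279, 0.423, 1.63, -0, 1.089, -0.019], TCP at [0.191, -0.595, 0.253] pointing down, gripper open.
Joint ranges: [-3, 3], [-0.9, 2.11], [0.09, 2.58], [-1.31, 4.45], [0.11, 2.69], [-2.54, 2.54]. Speed limits (rad/s): [2.39, 2.39, 3.01, 3.14, 3.14, 3.14].

## Interface

Orientations are given as a rotation vector (axis times angle).
In Python, from rig import manip gives the robot as it stands. The module is installed in compiled form; this text tells all that it offers. Calls block until the motion is done:
- manip.move_to(position, orientation): joint-space move of the TCP to a pose.
- manip.servo_line(position, orientation=None, rate=0.15): straight line of the TCP; orientation=None keeps the orientation; rate is the mean speed in m/s.
- manip.set_joints(angles): joint-space move.
- manip.command_gripper(opening, f_grip=None): finger opening in m; f_grip is the grip in N (None keeps the last); returns when the fingers have stopped.
- manip.hold(seconds).
- manip.solve_ik(position, orientation): joint angles nearest the present ones, or None.
- manip.camera(name): name is "scene" or "top" or "wrist"; returns a dict with "image" (420x560x3 uint8, red, green, blue), "fx", "fy", "cx", "cy" (pixels), "cam_to_world" (4x4, takes a point from camera to world coordinates); the wrist camera has in their place "mount" (4x4, takes a point from camera to tool coordinates, whose origin is the TCP and whose axes are the flange's). Camera axes: x right, y down, z forward; pixel columns grow to the right and rows downward; lengths in m; the calibration is good to about 2 mm. A picture is of the moment at which its call begins: read the wrist's pose just before it. There is no depth.
A pose or a line that the arm cannot do raises manip.IKError and nothing moves.
- manip.sign_off(): hands the job in; it is judged then, once.
Readings, each from a call of its own:
- manip.get_time(): time.
- manip.get_joint_positions(): joint angles.
- manip.get_joint_vel(): joint speeds.
- manip.get_tau(): joint torques, N m.
- manip.get_position(): TCP position.
- manip.get_ee_rot(): TCP orientation.
- manip.get_contact_force(): force on the tool from outside, world axes, zero at the start.
- manip.get_torque(): the same for the moment, N m.
- manip.get_width(): finger opening in m.
- manip.get_grip_force(): force on a finger pad.
Only numpy, scipy, OpenCV 4.12 (cv2) and the standard library are available. Lean on these libraries where they do the work, as an engineer would, in place of code of your own. Each camera call takes 0.05 s, during which the arm holds its last target. There are 200 camera calls.

## Working session

There is one attempt and no reset: what is moved stays moved. The work goes in short steps, each a Python script; the robot and the scene stay as the last script left them, time stands still between calls to the robot, and variables do not carry over. Pictures are saved under pics/ and viewed, at most 10 in all, crops included, and the job is handed in when it is done.

```bash
mkdir -p pics; ls; python3 - <<'E'
from rig import manip
import cv2,numpy as np,pickle
d={}
for n in("top","scene"):
    c=manip.camera(n);d[n]=c;cv2.imwrite(f"pics/{n}0.png",cv2.cvtColor(c["image"],cv2.COLOR_RGB2BGR))
    print(n,c["fx"],c["cx"],c["cy"],np.round(c["cam_to_world"],4).tolist())
pickle.dump(d,open("cams.pkl","wb"))
print(manip.get_ee_rot(),manip.get_time())
E
```

```text
pics
top 449.7536643038971 277.43625312070463 217.8759030433264 [[0.0261, -0.9893, 0.1435, 0.3236], [-0.9993, -0.0294, -0.0215, 0.0243], [0.0255, -0.1428, -0.9894, 1.161], [0.0, 0.0, 0.0, 1.0]]
scene 405.9673915787292 277.1559410590401 210.78638107428353 [[-0.6743, 0.3921, -0.6258, 1.3123], [0.7383, 0.3785, -0.5583, 0.7475], [0.0179, -0.8385, -0.5447, 0.8067], [0.0, 0.0, 0.0, 1.0]]
[-3.10239235e+00 -4.86023313e-01  2.96758232e-04] 0.1
```

View pics/top0.png

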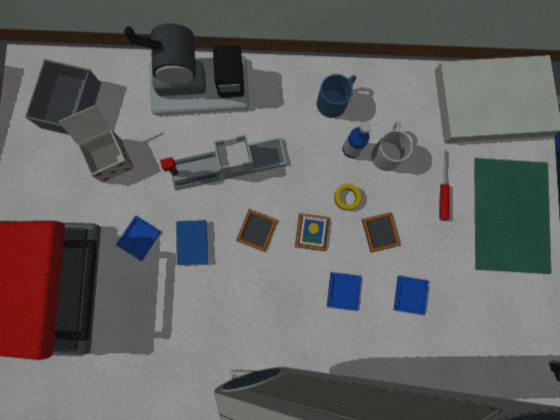

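View pics/scene0.png

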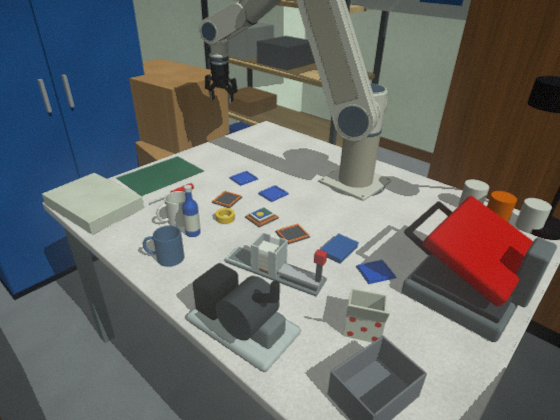

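```bash
cat > h.py <<'E'
import cv2,numpy as np
def ray(c,T,uv,z):
    d=T[:3,:3]@np.array([(uv[0]-c["cx"])/c["fx"],(uv[1]-c["cy"])/c["fy"],1.]);o=T[:3,3]
    return o+d*(z-o[2])/d[2]
def blobs(img,lo,hi,amin):
    m=cv2.inRange(cv2.cvtColor(img,cv2.COLOR_RGB2HSV),lo,hi)
    return [k for k in cv2.findContours(m,cv2.RETR_EXTERNAL,cv2.CHAIN_APPROX_NONE)[0] if cv2.contourArea(k)>amin]
def rect(c,T,cont,z):
    "min-area rectangle of a contour cast on plane z: centre, (long,short), angle of long side"
    P=np.array([ray(c,T,p[0],z)[:2] for p in cont],np.float32)
    b=cv2.boxPoints(cv2.minAreaRect(P));e=[b[1]-b[0],b[2]-b[1]];l=[np.linalg.norm(x) for x in e]
    i=int(np.argmax(l));a=np.arctan2(e[i][1],e[i][0])%np.pi
    return b.mean(0),(l[i],l[1-i]),a
E
python3 - <<'E'
import pickle;from h import *
d=pickle.load(open("cams.pkl","rb"))
c=d["top"];T=c["cam_to_world"]
for k in blobs(c["image"],(5,120,70),(16,255,255),100): print("or",k.mean((0,1)),rect(c,T,k,.01))
for k in blobs(c["image"],(0,150,100),(4,255,255),50)+blobs(c["image"],(175,150,100),(180,255,255),50): print("red",k.mean((0,1)),rect(c,T,k,.12))
s=d["scene"]
# tri-angulate handle
for k in blobs(s["image"],(0,150,80),(4,255,255),40)+blobs(s["image"],(175,150,80),(180,255,255),40): print("sred",k.mean((0,1)),cv2.contourArea(k))
im=cv2.resize(c["image"][115:205,150:300],None,fx=5,fy=5,interpolation=cv2.INTER_CUBIC)
cv2.imwrite("pics/mag.png",cv2.cvtColor(im,cv2.COLOR_RGB2BGR))
E
```

```text
or [311.84033613 231.71428571] (array([ 0.45739233, -0.09071967], dtype=float32), (np.float32(0.08539107), np.float32(0.074969046)), np.float32(3.037689))
or [380.76521739 231.8       ] (array([ 0.4620324 , -0.26946956], dtype=float32), (np.float32(0.08567468), np.float32(0.07569996)), np.float32(0.26204646))
or [256.27027027 229.74774775] (array([0.45820764, 0.05282145], dtype=float32), (np.float32(0.08535079), np.float32(0.07570353)), np.float32(2.7967274))
red [ 23.35675676 285.84054054] (array([0.2974143, 0.574422 ], dtype=float32), (np.float32(0.30551794), np.float32(0.120489724)), np.float32(0.029575843))
red [443.80722892 201.78313253] (array([ 0.52705413, -0.3928338 ], dtype=float32), (np.float32(0.08301701), np.float32(0.01919279)), np.float32(3.1130033))
red [166.27272727 162.3030303 ] (array([0.59903187, 0.2677913 ], dtype=float32), (np.float32(0.02612366), np.float32(0.019577403)), np.float32(1.8593353))
sred [478.30985915 250.34507042] 6262.0
```

View pics/mag.png

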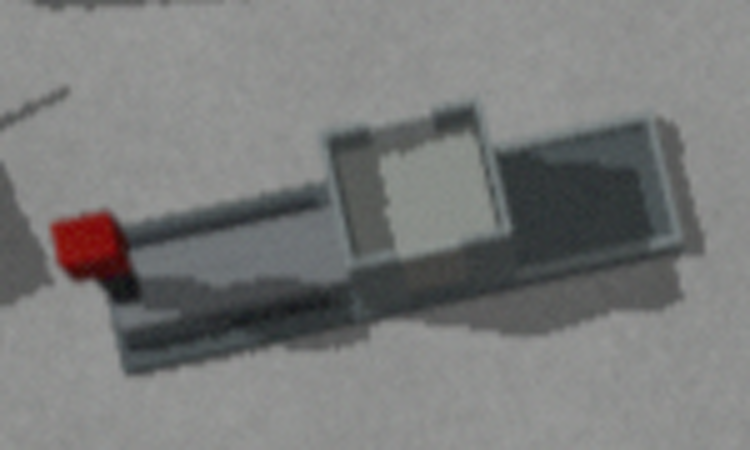

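The top view shows the magazine with its handle at crop (90,245), chute top corners at (325,132), (475,103), (510,232), (352,267), and tray end lip at (652,115)-(682,243). Next I cast these corners onto their planes, then move the wrist camera over the magazine and jigs.

```bash
cat >> h.py <<'E'
from scipy.spatial.transform import Rotation as R
def down(a):
    "tool pointing down, closing axis (tool y) at world angle a"
    y=np.array([np.cos(a),np.sin(a),0]);z=np.array([0,0,-1.]);return R.from_matrix(np.c_[np.cross(y,z),y,z]).as_rotvec()
def snap(manip,name=None):
    T=np.eye(4);T[:3,3]=manip.get_position();T[:3,:3]=R.from_rotvec(manip.get_ee_rot()).as_matrix()
    c=manip.camera("wrist");T=T@c["mount"]
    if name: cv2.imwrite("pics/"+name,cv2.cvtColor(c["image"],cv2.COLOR_RGB2BGR))
    return c,T
E
python3 - <<'E'
import pickle;from h import *
from rig import manip
d=pickle.load(open("cams.pkl","rb"));c=d["top"];T=c["cam_to_world"]
f=lambda u,v,z:ray(c,T,(150+u/5-.4,115+v/5-.4),z)[:2]
ch=np.array([f(*p,.1) for p in[(325,132),(475,103),(510,232),(352,267)]]);print("chute",ch.mean(0),ch)
l=[f(652,115,.015),f(682,243,.015)];b=f(127,372,.01);print("lip",l,"pl",b)
v=b-l[1];print("dir",np.degrees(np.arctan2(v[1],v[0])),np.linalg.norm(v))
print("mount",manip.camera("wrist")["mount"].round(4).tolist(),R.from_rotvec(manip.get_ee_rot()).as_matrix().round(3).tolist())
manip.move_to([.50,.05,.42],down(0.0 if manip.solve_ik([.5,.05,.42],down(0.)) is not None else np.pi))
snap(manip,"w1.png");print(manip.get_time(),manip.get_joint_positions())
E
```

```text
chute [0.63777546 0.11409151] [[0.66201733 0.15912684]
 [0.67919741 0.08675548]
 [0.61489838 0.06744986]
 [0.59498872 0.14303384]]
lip [array([ 0.70434313, -0.00186142]), array([ 0.63528305, -0.0193535 ])] pl [0.55829395 0.26700706]
dir 105.04834191894211 0.2965294145408414
mount [[-0.0006, -0.9475, -0.3196, 0.0823], [1.0, -0.0006, -0.0001, 0.0011], [-0.0001, -0.3196, 0.9475, -0.1189], [0.0, 0.0, 0.0, 1.0]] [[0.952, 0.306, -0.0], [0.306, -0.952, 0.001], [0.0, -0.001, -1.0]]
2.8 [ 7.47936576e-02  7.77059210e-02  1.69911687e+00 -1.52860262e-04
  1.36523980e+00  7.59685137e-02]
```

View pics/w1.png

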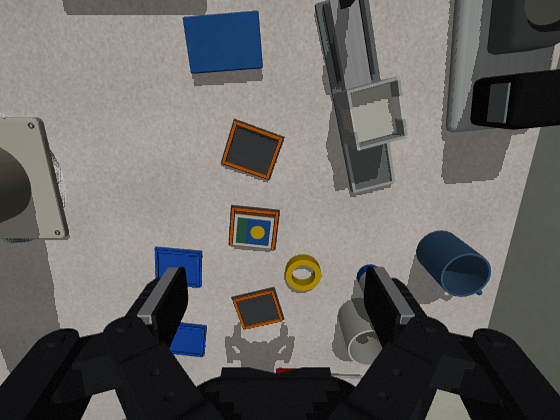

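w1 shows the empty jigs at about (252,150) and (258,308), and the printed block at (254,228). The chute rim spans roughly (338,93)-(407,150) and the tray lip end is at (352,195)-(393,183). I'll refine poses from this view and find the fingertip reach at 60 mm opening by a light touch on the bare table.

```bash
python3 - <<'E'
from h import *;from rig import manip
c,T=snap(manip)
for k in blobs(c["image"],(5,120,70),(16,255,255),300):
    r=rect(c,T,k,.01);print("or",k.mean((0,1)).round(),r[0],r[1],np.degrees(r[2]))
f=lambda u,v,z:ray(c,T,(u,v),z)[:2]
print("lip",f(352,195,.015),f(393,183,.015),"chute",f(338,93,.1),f(397,77,.1),f(407,135,.1),f(352,150,.1))
manip.command_gripper(.06)
a=np.radians(15)
manip.move_to([.36,.03,.06],down(a))
manip.hold(.2);f0=manip.get_contact_force()[2];z=.032
manip.servo_line([.36,.03,z],rate=.1)
while z>.008:
    df=manip.get_contact_force()[2]-f0
    if df>3: break
    z-=.001;manip.servo_line([.36,.03,z],rate=.02)
print("touch",z,manip.get_position(),df,manip.get_width())
manip.servo_line([.36,.03,.08],rate=.3);print(manip.get_time())
E
```

```text
or [258. 309.] [ 0.4636026  -0.26770818] (np.float32(0.0854366), np.float32(0.078022934)) 14.958738
or [254. 222.] [ 0.4588423  -0.08973376] (np.float32(0.08439226), np.float32(0.07621953)) 173.74416
or [251. 150.] [0.4595149  0.05262861] (np.float32(0.08446401), np.float32(0.07574767)) 160.22975
lip [ 0.63475304 -0.0247294 ] [ 0.70425913 -0.00313048] chute [0.58349849 0.14169431] [0.65939801 0.16120884] [0.68240854 0.08692464] [0.6078898  0.06641454]
touch 0.015999999999999986 [0.36000429 0.0300087  0.01683463] 23.110894673840377 0.06026250313644309
9.6667
```

```bash
cat >> h.py <<'E'
A=np.radians(105.);MX=np.array([np.cos(A),np.sin(A)]);MC=np.array([.636,.1145])
def mag(x): return MC+MX*x
def stroke(manip):
    o=down(A-np.pi/2);p=lambda x,z:[*mag(x),z]
    manip.command_gripper(.06)
    manip.move_to(p(.157,.20),o);manip.servo_line(p(.157,.107),rate=.2)
    manip.command_gripper(.0,40);print("w",manip.get_width())
    manip.servo_line(p(.157-.095,.107),rate=.08);print("F",manip.get_contact_force().round(1));manip.hold(.2)
    manip.servo_line(p(.158,.107),rate=.1);print("F",manip.get_contact_force().round(1));manip.hold(.1)
    manip.command_gripper(.06);manip.servo_line(p(.158,.19),rate=.25)
E
python3 - <<'E'
from h import *;from rig import manip
stroke(manip)
manip.move_to([*(mag(-.088)-[.0,.0]),.30],down(A-np.pi/2))
snap(manip,"w2.png");print(manip.get_time())
E
```

```text
w 0.023354451008527236
F [ 7.9  7.  -0.7]
F [11.9 -3.2 -0.4]
17.0083
```

View pics/w2.png

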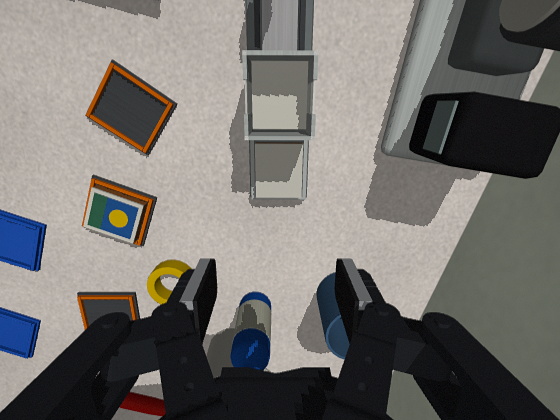

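w2 shows the blank on the tray (about (257,145)-(305,198)), the stack dropped in the chute, and an empty jig at (131,107). I'll measure the blank's front edge and sides, and re-measure the jig.

```bash
python3 - <<'E'
from h import *;from rig import manip
c,T=snap(manip)
for k in blobs(c["image"],(5,120,70),(16,255,255),300):
    r=rect(c,T,k,.01);print("or",k.mean((0,1)).round(),r[0],r[1],np.degrees(r[2]))
g=cv2.cvtColor(c["image"],cv2.COLOR_RGB2GRAY)
print(g[185,240:320].tolist());print(g[180:212,280].tolist())
MY=np.array([-MX[1],MX[0]])
def m(u,v,z):
    p=ray(c,T,(u,v),z)[:2]-MC;return (p@MX*1e3).round(1),(p@MY*1e3).round(1)
print([m(u,185,.026) for u in(256,305)],[m(280,v,.026) for v in(196,198,200)],[m(280,v,.015) for v in (203,205)],"walls",m(249,185,.015),m(309,185,.015))
E
```

```text
or [104. 305.] [ 0.46339864 -0.26065755] (np.float32(0.086711094), np.float32(0.06349533)) 15.121442
or [118. 205.] [ 0.46028596 -0.08926955] (np.float32(0.0850643), np.float32(0.07602105)) 173.9592
or [128. 108.] [0.46091816 0.05294028] (np.float32(0.084990345), np.float32(0.07580393)) 160.31902
[108, 107, 106, 108, 115, 114, 108, 105, 108, 113, 55, 100, 97, 98, 87, 119, 181, 177, 175, 176, 175, 176, 176, 176, 176, 177, 175, 176, 174, 175, 176, 177, 175, 175, 176, 176, 176, 176, 174, 175, 176, 176, 175, 176, 175, 176, 175, 175, 175, 176, 176, 176, 175, 173, 175, 175, 177, 176, 176, 175, 177, 180, 104, 162, 158, 160, 100, 142, 183, 180, 183, 180, 179, 180, 186, 188, 185, 181, 179, 180]
[106, 174, 182, 177, 176, 176, 176, 175, 175, 175, 176, 176, 176, 175, 176, 176, 175, 181, 111, 97, 114, 115, 115, 112, 110, 112, 105, 171, 179, 178, 175, 174]
[(np.float64(-107.4), np.float64(26.2)), (np.float64(-107.4), np.float64(-37.6))] [(np.float64(-122.3), np.float64(-5.2)), (np.float64(-125.1), np.float64(-5.2)), (np.float64(-127.8), np.float64(-5.2))] [(np.float64(-135.6), np.float64(-5.4)), (np.float64(-138.4), np.float64(-5.4))] walls (np.float64(-110.3), np.float64(36.3)) (np.float64(-110.2), np.float64(-44.0))
```

```bash
python3 - <<'E'
from h import *;from rig import manip
for n,p,a in(("b",[.460,.0528],70.2),("c",[.463,-.268],-75)):
    manip.move_to([*p,.30],down(np.radians(a)))
    c,T=snap(manip)
    for k in blobs(c["image"],(5,120,70),(16,255,255),300):
        r=rect(c,T,k,.01)
        if np.hypot(*(r[0]-p))<.03: print(n,k.mean((0,1)).round(),r[0],r[1],np.degrees(r[2]))
print(manip.get_time(),manip.get_joint_positions().round(2))
E
```

```text
b [275. 163.] [0.45905846 0.05245879] (np.float32(0.08332307), np.float32(0.074537806)) 160.1113
c [277. 165.] [ 0.46435046 -0.27075493] (np.float32(0.08351084), np.float32(0.07453729)) 15.028365
19.6833 [-0.55  0.24  1.78  0.    1.12  0.76]
```

```bash
cat >> h.py <<'E'
MY=np.array([-MX[1],MX[0]])
JIGS={"b":([.459,.0525],70.2),"c":([.464,-.2702],-75.)}
def pick(manip,x,y):
    p=mag(x)+MY*y;o=down(A-np.pi/2)
    manip.command_gripper(.08)
    manip.move_to([*p,.12],o);manip.servo_line([*p,.035],rate=.15)
    manip.command_gripper(0.0,30);print("w",manip.get_width(),"F",manip.get_contact_force().round(1))
    manip.servo_line([*p,.12],rate=.2);print("w lifted",manip.get_width(),manip.get_grip_force())
def place(manip,j):
    p,a=JIGS[j];o=down(np.radians(a))
    manip.move_to([*p,.10],o);manip.servo_line([*p,.038],rate=.15);manip.hold(.15)
    f0=manip.get_contact_force()
    manip.servo_line([*p,.0295],rate=.03);print("dF",(manip.get_contact_force()-f0).round(1),manip.get_width())
    manip.command_gripper(.08)
    manip.servo_line([*p,.30],rate=.3)
    snap(manip,f"jig_{j}.png")
E
python3 - <<'E'
from h import *;from rig import manip
pick(manip,-.0898,-.0034);place(manip,"b");print(manip.get_time())
E
```

```text
w 0.05924021104847814 F [-0.9 -0.9  6.4]
w lifted 0.05905225164379162 32.426090240478516
dF [ 1.9 -6.4 21.2] 0.058375021910274896
26.5833
```

View pics/jig_b.png

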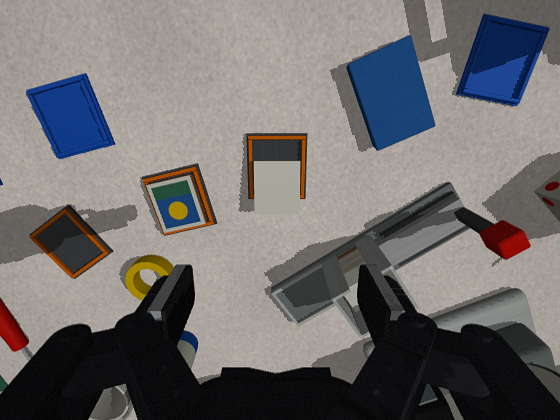

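The wrist view shows blank1 lying about 15 mm off in jig b, toward image bottom. It spans (253-301, 160-213) against a rim spanning (246-307, 133-200). It may be tilted on the rim, so I'll recover its pose from its corners.

```bash
python3 - <<'E'
from h import *;from rig import manip
c,T=snap(manip)
im=c["image"];sub=im[120:225,225:330]
cv2.imwrite("pics/crop_b.png",cv2.cvtColor(cv2.resize(sub,None,fx=5,fy=5,interpolation=cv2.INTER_CUBIC),cv2.COLOR_RGB2BGR))
g=cv2.cvtColor(im,cv2.COLOR_RGB2GRAY)
print(g[195:220,278].tolist(),g[150:172,278].tolist())
for r in(164,180,196,209): print(r,g[r,240:315].tolist())
E
```

```text
[166, 164, 165, 165, 164, 165, 167, 165, 164, 165, 166, 164, 166, 165, 165, 165, 164, 164, 164, 164, 172, 172, 171, 175, 171] [51, 52, 52, 53, 53, 51, 52, 53, 52, 50, 43, 129, 166, 170, 168, 167, 166, 166, 168, 166, 167, 167]
164 [169, 177, 168, 101, 105, 107, 110, 67, 29, 66, 57, 57, 34, 27, 179, 169, 168, 167, 167, 167, 168, 166, 167, 167, 167, 167, 166, 167, 168, 167, 167, 167, 168, 167, 168, 167, 167, 167, 168, 168, 167, 167, 169, 167, 166, 168, 168, 167, 168, 167, 168, 167, 167, 168, 167, 168, 168, 168, 167, 171, 137, 33, 96, 93, 98, 42, 81, 190, 177, 172, 171, 166, 165, 167, 163]
180 [174, 94, 99, 101, 103, 106, 104, 104, 25, 43, 59, 55, 51, 24, 138, 170, 166, 167, 168, 166, 167, 167, 167, 167, 167, 166, 165, 166, 167, 167, 165, 168, 167, 167, 166, 167, 167, 165, 167, 165, 166, 167, 167, 167, 167, 166, 166, 166, 167, 167, 166, 166, 166, 166, 166, 166, 166, 168, 168, 170, 95, 54, 93, 95, 80, 46, 142, 172, 170, 167, 169, 172, 177, 178, 175]
196 [97, 101, 104, 108, 110, 105, 102, 104, 66, 27, 57, 55, 53, 54, 115, 171, 166, 164, 164, 165, 165, 165, 165, 165, 165, 165, 165, 164, 164, 164, 166, 165, 165, 164, 165, 164, 165, 165, 164, 165, 166, 165, 167, 165, 165, 165, 165, 166, 165, 164, 165, 166, 165, 164, 165, 166, 164, 165, 167, 170, 108, 90, 92, 93, 52, 77, 174, 169, 166, 165, 165, 168, 168, 166, 165]
209 [101, 102, 104, 105, 106, 106, 106, 103, 101, 99, 101, 101, 104, 104, 124, 169, 165, 163, 165, 166, 163, 164, 165, 165, 163, 165, 165, 164, 165, 164, 164, 165, 164, 164, 165, 165, 165, 164, 165, 165, 163, 164, 163, 164, 164, 164, 164, 165, 165, 165, 164, 164, 165, 165, 166, 165, 165, 165, 163, 163, 167, 165, 174, 179, 180, 176, 172, 168, 163, 168, 168, 173, 176, 176, 168]
```

View pics/crop_b.png

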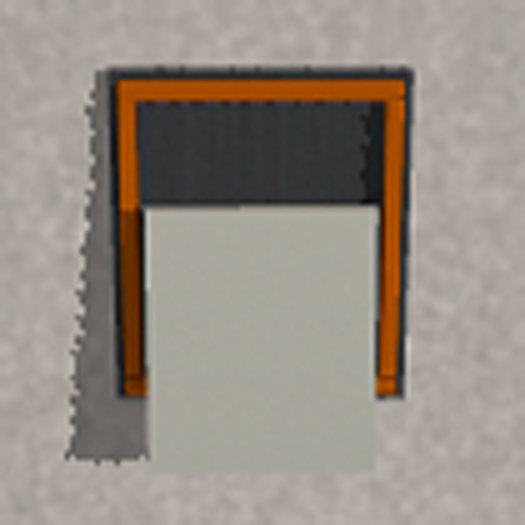

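The blank is tilted on the front rim with its rear end down in the pocket, about 21 mm short. I'll nudge its front face with closed fingers along the jig axis until it drops in.

```bash
python3 - <<'E'
from h import *;from rig import manip
p,a=JIGS["b"];p=np.array(p);a=np.radians(a);u=np.array([np.cos(a+np.pi/2),np.sin(a+np.pi/2)]);o=down(a)
q=lambda s,z:[*(p+u*s),z]
manip.command_gripper(0.0,20)
manip.move_to(q(-.085,.10),o);manip.servo_line(q(-.085,.036),rate=.15);manip.hold(.1)
f0=manip.get_contact_force()
for s in(-.075,-.065,-.055,-.047):
    manip.servo_line(q(s,.036),rate=.05);f=manip.get_contact_force()-f0;print(s,(f[:2]@u).round(1),f[2].round(1))
manip.servo_line(q(-.055,.036),rate=.1);manip.servo_line(q(-.055,.08),rate=.25)
manip.move_to([*p,.30],o)
c,T=snap(manip);print(manip.get_time())
cv2.imwrite("pics/crop_b2.png",cv2.cvtColor(cv2.resize(c["image"][110:230,215:335],None,fx=4,fy=4,interpolation=cv2.INTER_CUBIC),cv2.COLOR_RGB2BGR))
E
```

```text
-0.075 0.1 -0.6
-0.065 -0.0 -0.9
-0.055 -0.6 -0.5
-0.047 0.5 -0.3
31.8083
```

View pics/crop_b2.png

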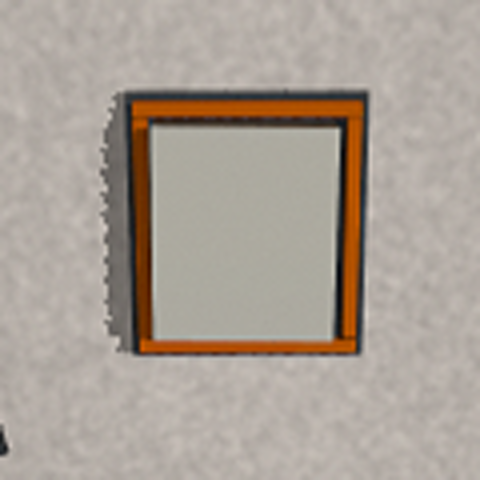

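Blank1 is now seated in the pocket of jig b, with the rim visible on all four sides. Next I'll feed the second blank, pick it, and check it in the gripper before transport.

```bash
python3 - <<'E'
from h import *;from rig import manip
stroke(manip)
manip.move_to([*mag(-.088),.30],down(A-np.pi/2))
c,T=snap(manip);g=cv2.cvtColor(c["image"],cv2.COLOR_RGB2GRAY)
print(g[185,248:312].tolist(),g[176:210,280].tolist())
pick(manip,-.0898,-.0034)
snap(manip,"held.png");print(manip.get_time())
E
```

```text
w 0.023456767847931218
F [7.3 7.1 0.5]
F [11.3 -3.3  1.1]
[106, 110, 52, 86, 96, 96, 93, 112, 179, 173, 171, 172, 171, 172, 171, 171, 172, 172, 171, 172, 170, 171, 171, 171, 172, 173, 171, 171, 171, 173, 171, 170, 171, 171, 171, 171, 171, 171, 171, 170, 171, 172, 171, 171, 173, 171, 171, 171, 170, 171, 170, 172, 171, 175, 101, 157, 154, 156, 96, 141, 181, 179, 179, 178] [107, 105, 107, 105, 102, 166, 174, 172, 172, 171, 171, 172, 170, 172, 171, 171, 171, 172, 172, 171, 174, 154, 103, 104, 113, 110, 111, 110, 108, 105, 141, 170, 175, 173]
w 0.058815616871382925 F [-0.5 -0.3  6.7]
w lifted 0.05902157274996456 32.50347554683685
42.1167
```

View pics/held.png

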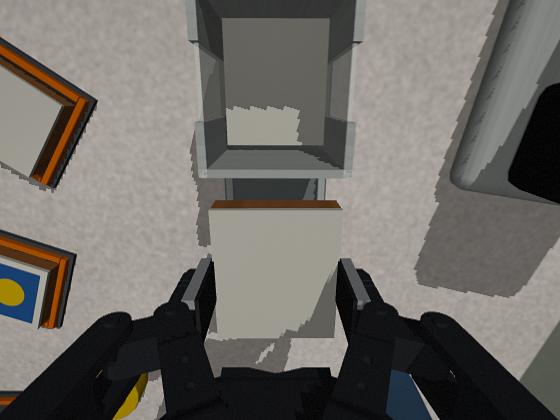

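The held blank's top spans rows 208-338 and cols 212-342, with the pads at about rows 258-330. I'll cast these edges to get the offset from the TCP.

```bash
python3 - <<'E'
from h import *;from rig import manip
c,T=snap(manip);P=manip.get_position();print(P,manip.get_width(),manip.get_time())
g=cv2.cvtColor(c["image"],cv2.COLOR_RGB2GRAY);print(g[200:214,250].tolist(),g[328:344,250].tolist(),g[328:344,300].tolist())
for z in(.105,.111,.117):
    for v in(208.5,338): 
        d=ray(c,T,(277,v),z)[:2]-P[:2];print(z,v,(d@MX*1e3).round(1),(d@MY*1e3).round(1))
    print("w",np.linalg.norm(ray(c,T,(210,209),z)-ray(c,T,(342,209),z)),np.linalg.norm(ray(c,T,(217,337),z)-ray(c,T,(335,337),z)))
E
```

```text
[0.6612345  0.02858684 0.11824521] 0.05903117329894591 42.1667
[58, 60, 59, 58, 57, 60, 56, 55, 106, 110, 141, 156, 156, 155] [156, 154, 153, 154, 154, 155, 154, 154, 155, 157, 118, 95, 94, 95, 97, 96] [94, 92, 94, 94, 94, 96, 94, 95, 93, 89, 157, 165, 167, 167, 168, 167]
0.105 208.5 35.5 -1.0
0.105 338 -36.6 -1.1
w 0.059749717748778505 0.06206527119706735
0.111 208.5 37.6 -1.0
0.111 338 -31.3 -1.1
w 0.05704948543336547 0.059260393496124164
0.117 208.5 39.6 -1.0
0.117 338 -25.9 -1.0
w 0.054349253117952655 0.0564555157951812
```

The blank is held centred (+1.5 mm along its x, slight pitch). The first one most likely slipped by clipping the 100 mm chute while rotating at low height, so this time I lift clear before travelling.

```bash
sed -i 's/"c":(\[.464,-.2702\]/"c":([.4632,-.2700]/' h.py; python3 - <<'E'
from h import *;from rig import manip
p=mag(-.0898)+MY*-.0034
manip.servo_line([*p,.20],rate=.2);print(manip.get_width())
place(manip,"c");print(manip.get_time())
c=cv2.imread("pics/jig_c.png");m=c[110:230,215:335]
t=cv2.cvtColor(manip.camera("top")["image"],cv2.COLOR_RGB2BGR)[110:290,130:420]
t=cv2.resize(t,None,fx=1.55,fy=1.55);m=cv2.resize(m,(300,300),interpolation=cv2.INTER_CUBIC)
o=np.zeros((300,800,3),np.uint8);o[:,:300]=m;o[:t.shape[0],310:310+t.shape[1]]=t;cv2.imwrite("pics/fin.png",o)
E
```

```text
0.05863983910369187
dF [-1.8  2.3 14.2] 0.05892510299993132
46.7
```

View pics/fin.png

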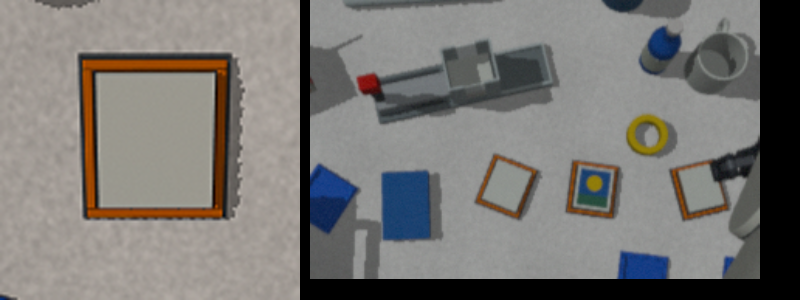

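Both blanks are seated with the rim visible all round, and the magazine stack is down. One last numeric check that the slide is home, then I hand in.

```bash
python3 - <<'E'
from h import *;from rig import manip
c=manip.camera("top");T=c["cam_to_world"]
ok=False
for k in blobs(c["image"],(0,150,100),(4,255,255),50):
    r=rect(c,T,k,.12)[0]
    if np.hypot(*(r-[.599,.2678]))<.03: print(r,k.mean((0,1)));ok=np.hypot(*(r-[.599,.2678]))<.003
if ok: print(manip.sign_off())
E
```

```text
[0.5987469  0.26770672] [166.66666667 162.44444444]
the job is handed in; nothing more can be done
None
```

I handed the job in at about 47 s: both empty jigs hold a blank lying flat, the slide is home (handle within 1 mm of its start position), and the other two blanks look down in the magazine. Blank 1 first landed tilted on its jig's rim and was nudged in. I have no judge's result.

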